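Set the throttle valve on the pump test stand

TASK

Fit the crank handle that suits the 16 mm hole in the red handwheel, the middle size of the three standing in the wooden block, fully home in that hole, and with it close the valve clockwise to its stop. Then back the valve off exactly two turns and finish still gripping the handle there, because the locknut is to be tightened while you hold the setting. Leave the other two handles in the block and do not disturb the tin, the spanner and the loose nut.

Things in the scene. Friction and masses are not known exactly. Their poses are not given: they have to be found in the camera images.
- wheel (a joint): valve opening, rad, at the red handwheel: 0 = closed against a rigid stop, growing as the wheel turns counter-clockwise seen from above; 6.283 per turn, 3.5 turns of travel. The wheel keeps its height (non-rising stem). It takes a steady 4 N or so at the hole to turn it, has no spring and stays where it is left.
- wheel_axis (a point): point on the vertical axis of the handwheel, level with the top face of the hole's boss, 168 mm above the bench. The wheel is red and lies level: hub 32 mm dia, three spokes, rim 60 mm mean radius and 16 mm thick, its top 5 mm below the boss's top face; the stem's end in the hub is 6 mm above that face.
- wheel_hole (a point): centre of the mouth of the handle's hole, on the top face of a bare steel boss (36 mm dia, 26 mm high) in the rim, 60 mm from the wheel's axis; goes round with the wheel. z up. Plain vertical through hole, 18 mm dia, 26 mm deep: the 16 mm shank turns freely in it, so the handle can be cranked round without turning the hand.
- valve: brass valve under the wheel in a short level pipe run on a grey base plate (140 x 340 mm, long along its y axis), all fixed to the bench. Origin: centre of the plate's underside, on the wheel's axis; with the valve closed the wheel's hole lies in its +x direction. Pipe, elbow, cap and gauge stay below 130 mm.
- handle_m: plug-in crank handle, about 140 g: steel shank 16 mm dia x 24 long, its nose tapered over 8 mm to a foot 8 mm dia; steel collar 34 dia x 6; straight black grip 26 dia x 64; 94 mm tall. Stands loose in the block, resting on its collar. Origin: centre of the shank's foot, 24 mm below the collar's underside; z up the handle. The one that fits: fully home, its collar rests on the boss.
- handle_s: plug-in crank handle, about 70 g: steel shank 12 mm dia x 24 long, its nose tapered over 8 mm to a foot 4 mm dia; steel collar 27 dia x 6; straight black grip 20 dia x 48; 78 mm tall. Stands loose in the block, resting on its collar. Origin: centre of the shank's foot, 24 mm below the collar's underside; z up the handle. Too small: it would flop about in the hole.
- handle_l: plug-in crank handle, about 240 g: steel shank 20 mm dia x 24 long, its nose tapered over 8 mm to a foot 12 mm dia; steel collar 40 dia x 6; straight black grip 32 dia x 76; 106 mm tall. Stands loose in the block, resting on its collar. Origin: centre of the shank's foot, 24 mm below the collar's underside; z up the handle. Too big to enter the hole.
- block: hardwood block 240 x 80 x 30 mm, fixed to the bench, with three equal through holes (22 mm dia, 75 mm apart along its x axis), each holding one handle, in any order. Origin: centre of its underside on the bench; x along its length.
- tin: round green-banded steel tin 76 mm dia, 62 mm high, standing on the bench, to be left alone. Origin: centre of its underside.
- spanner: open spanner 200 mm long lying on the bench, to be left alone. Origin: on its axis, underside.
- union_nut: loose brass hexagon ring nut, about 74 mm across corners, 20 mm high, lying on the bench, to be left alone. Origin: centre of its underside.
Not all that is in view belongs to the job. Leave any purple or turquoise look-alike of the handle_m alone. Leave any green look-alike of the handle_l alone.

How it is judged:
On the way, in this order (a step that is already met when the one before it is completed fails the run):
1. the middle-sized handle is fully home in the hole of the handwheel, the wheel not yet closed (horizontal distance between handle_m and wheel_hole below 0.005 m and z of handle_m in the frame of wheel_hole below -0.02 m and angle between handle_m's own z axis and vertical below 0.15 rad), for 0.1 s.
2. with that handle in the hole the valve is closed to its stop (all of step 1 and value of joint wheel below 0.06 rad), for 0.1 s.
At the end, for the whole second after the job is handed in: Valve at rest two turns open from its stop (12.57 rad, within 0.18); middle-sized handle in the wheel's hole (shank at least 20 mm deep, foot within 5 mm of the hole's axis, tilt under 0.15 rad) and gripped with over 2 N; other handles unmoved (15 mm, 0.25 rad) (all of step 1 and contact force between the fingers and handle_m above 2 N and value of joint wheel between 12.386 and 12.746 rad and velocity of joint wheel between -0.1 and 0.1 rad/s and distance of each of handle_s, handle_l from where it was at the start of the episode below 0.015 m and angle between each of handle_s, handle_l's own z axis and vertical below 0.25 rad); the arm keeps its last pose, push and grip.
It fails at once if the tin is moved by more than 30 mm (distance of tin from where it was at the start of the episode above 0.03 m).
It fails at once if the spanner is moved by more than 30 mm (distance of spanner from where it was at the start of the episode above 0.03 m).
It fails at once if the loose nut is moved by more than 30 mm (distance of union_nut from where it was at the start of the episode above 0.03 m).
It also fails if it takes over 69 s, if anything falls off the work surface, if the arm or the gripper's body presses on something with over 40 N, if the wrist force passes 120 N, or if a joint passes its speed limit or range.

ROBOT

A 7-joint arm with a two-finger parallel gripper is mounted at the origin on the work surface. World frame = base frame: x ahead of the robot, y to its left, z up, the work surface at z = 0. Lengths are in m, angles in rad, forces in N, time in s.
With the tool pointing down it reaches from about 0.35 to 0.9 m from the base axis. Payload 7.2 kg.
Tool frame: the origin (TCP) lies at the very end of the fingers, on their centre line; the grasp point (between the pads) lies 19 mm behind it; z points along the fingers, y is the line along which they close (so a half turn about z gives the same grasp; the last joint's range is limited). The gripper opens to 88 mm and grips with 3 to 60 N. Pads are 20 mm wide; open, the fingers measure 115 mm over their backs; the gripper's body (75 mm by 178 mm) begins 61 mm behind the grasp point.
Start: joints at [1.138, 0.411, -0.013, 1.596, 0.006, 1.134, -0.082], TCP at [0.223, -0.584, 0.194] pointing down, gripper open.
Joint ranges: [-2.95, 2.95], [-0.29, 1.99], [-1.47, 1.44], [0.14, 2.54], [-1.03, 4.17], [0.13, 1.85], [-2.86, 2.86]. Speed limits (rad/s): [2.39, 2.39, 3.01, 3.01, 3.14, 3.14, 3.14].

INTERFACE

Orientations are given as a unit quaternion [x, y, z, w].
In Python, from rig import ctrl, cams gives the robot as it stands. The module is installed in compiled form; this text tells all that it offers.
- The arm moves only by the shell command python3 -m creep 'ROWS' [OPENING] [FORCE]. ROWS is JSON, one flat list of numbers, 6 for each row, row after row: the shift along the tool's x, y, z in cm, then the turn, a rotation vector about the tool's x, y, z in degrees. In form: [tx, ty, tz, wx, wy, wz, tx, ty, tz, wx, wy, wz, ...]. A call has 1 to 10 rows; each row is the pose to reach, as a shift and turn from the pose commanded when the call began, along the tool's axes at that moment; what a row does not reach only later rows make up. A row lasts 1/10 s, in which the tool goes at most 50 mm and 8.59 degrees, less where a joint would pass 70% of its speed; a pose out of reach is approached as far as the arm can. A call with a gripper value outside its range is refused whole. OPENING is the opening, from 0 (shut) to 1 (fully open), set as the call begins (- or left out, the last holds). The fingers move at their own pace and stop on an object; FORCE is the grip in N (left out, the last holds). Time passes only in rows, so rows that repeat a pose let the fingers close. It gives the time, the measured TCP pose, the force, the opening and the grip force at its end, in the units of the state.
- ctrl.get_state(): the state, without advancing time (a new reading comes with each control period).
- cams.read_camera(name): name is "scene" or "top"; returns (picture, depth): 400x640x3 uint8, red, green, blue; 400x640 float32, m along the optical axis (not along the pixel's ray), 0 where there is no reading.
- cams.camera_model(name): a dict with "fx", "fy", "cx", "cy" (pixels), "extrinsics" (4x4, takes a point from camera to world coordinates). Camera axes: x right, y down, z forward; pixel columns grow to the right and rows downward; lengths in m; the calibration is good to about 2 mm. A picture is of the moment at which its call begins. camera_model takes no time and is no camera call.
- ctrl.sign_off(): hands the job in; it is judged then, once.
The state is a dict: "t": time; "q": joint angles; "qvel": joint speeds; "joint_torque": joint torques, N m; "ee_pos": TCP position; "eef_rot": TCP orientation; "contact_force": force on the tool from outside, world axes, zero at the start; "torque": the same for the moment, N m; "opening": finger opening in m; "grip_force": force on a finger pad.
Only numpy, scipy, OpenCV 4.12 (cv2) and the standard library are available. Lean on these libraries where they do the work, as an engineer would, in place of code of your own. Each camera call takes 0.05 s, during which the arm holds its last target. There are 200 camera calls.

## Working session

There is one attempt and no reset: what is moved stays moved. The work goes in short steps, Python scripts to look and compute and a shell command to move; the robot and the scene stay as the last step left them, time stands still between calls to the robot, and variables do not carry over. Pictures are saved under pics/ and viewed, at most 10 in all, crops included, and the job is handed in when it is done.

```bash
mkdir -p pics; cat > h.py <<'E'
import numpy as np, cv2
from rig import ctrl, cams
from scipy.spatial.transform import Rotation as R
def grab(n):
    im,d=cams.read_camera(n); np.savez('last_%s.npz'%n,im=im,d=d); return im,d
def load(n):
    z=np.load('last_%s.npz'%n); return z['im'],z['d']
def world(n,d):
    m=cams.camera_model(n); v,u=np.mgrid[:d.shape[0],:d.shape[1]]
    P=np.stack([(u-m['cx'])/m['fx']*d,(v-m['cy'])/m['fy']*d,d],-1); E=np.array(m['extrinsics'])
    P=P@E[:3,:3].T+E[:3,3]; P[d<=0]=np.nan; return P
def save(im,f): cv2.imwrite('pics/'+f,cv2.cvtColor(im,cv2.COLOR_RGB2BGR))
def totool(p):
    s=ctrl.get_state(); return R.from_quat(s['eef_rot']).inv().apply(np.array(p)-s['ee_pos'])*100
E
python3 - <<'E'
from h import *
for n in('scene','top'):
    im,d=grab(n); save(im,n+'0.png'); print(n,np.array(cams.camera_model(n)['extrinsics']).round(3).tolist(),cams.camera_model(n)['fx'])
s=ctrl.get_state(); print({k:np.round(v,3).tolist() for k,v in s.items()}); print(R.from_quat(s['eef_rot']).as_matrix().round(3))
E
```

```text
scene [[-0.183, 0.831, -0.525, 1.201], [0.983, 0.156, -0.095, 0.019], [0.003, -0.534, -0.846, 1.122], [0.0, 0.0, 0.0, 1.0]] 516.4925346099071
top [[0.004, -0.999, 0.052, 0.538], [-1.0, -0.005, -0.018, -0.081], [0.018, -0.052, -0.998, 1.066], [0.0, 0.0, 0.0, 1.0]] 398.781339880698
{'t': 0.1, 'q': [1.138, 0.412, -0.013, 1.597, 0.006, 1.134, -0.082], 'qvel': [-0.001, 0.001, 0.001, -0.001, -0.001, 0.001, -0.0], 'joint_torque': [0.001, -58.91, 0.643, -29.171, -0.054, 0.014, 0.0], 'ee_pos': [0.223, -0.583, 0.193], 'eef_rot': [0.983, 0.181, -0.0, -0.001], 'contact_force': [0.042, 0.39, -0.066], 'torque': [0.015, -0.015, 0.035], 'grip_force': 0.0, 'opening': 0.088}
[[ 0.934  0.357 -0.001]
 [ 0.357 -0.934  0.001]
 [-0.    -0.001 -1.   ]]
```

View pics/scene0.png

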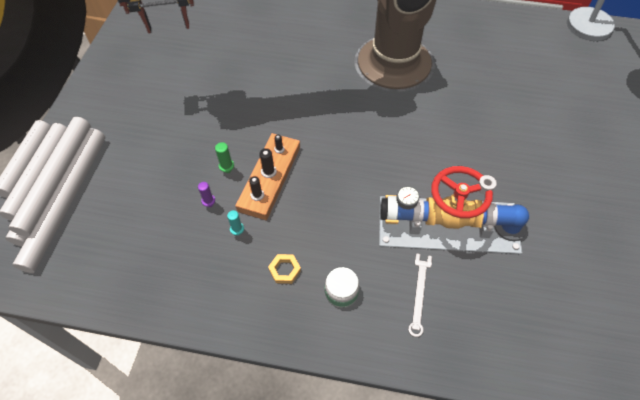

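View pics/top0.png

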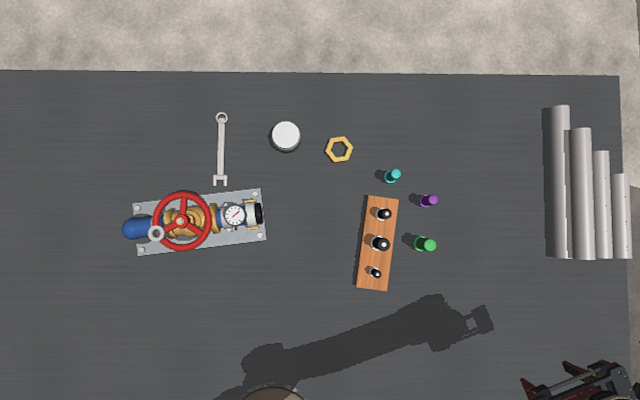

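Candidates (top view): black handles at (384,213), (380,243) and (376,272). The look-alikes are turquoise (393,175), purple (429,200) and green (425,244). I'll measure heights to find the middle-sized one, then check a close crop.

```bash
python3 - <<'E'
from h import *
im,d=load('top'); P=world('top',d)
hsv=cv2.cvtColor(im,cv2.COLOR_RGB2HSV)
# block
H,S,V=[hsv[...,i].astype(int) for i in range(3)]
box=np.zeros(d.shape,bool); box[185:300,350:405]=1
m=box&(H<15)&(S>120)&(abs(P[...,2]-.03)<.008)
r=cv2.minAreaRect(P[m][:,:2].astype(np.float32)); print('block',r)
pts=cv2.boxPoints(r); c=np.array(r[0]); e=max([pts[1]-pts[0],pts[2]-pts[1]],key=np.linalg.norm); e/=np.linalg.norm(e); print('xaxis',e)
for n in('top','scene'):
    i2,d2=load(n);Q=world(n,d2)
    for k in(-1,0,1):
        h=c+.075*k*e; g=Q[np.hypot(Q[...,0]-h[0],Q[...,1]-h[1])<.022]; g=g[g[:,2]>.045]
        zt=np.percentile(g[:,2],97); t=g[g[:,2]>zt-.006]; print(n,k,h.round(4),'ztop',zt.round(4),'topc',t[:,:2].mean(0).round(4),len(t), 'mid',((t.min(0)+t.max(0))/2)[:2].round(4),'w',np.ptp(t,axis=0)[:2].round(3))
# wheel
red=((H<8)|(H>172))&(S>150)&(abs(P[...,2]-.16)<.02); red[:,260:]=0
w=P[red]; xy=w[:,:2]
from scipy.optimize import least_squares
f=least_squares(lambda p:np.where(1,np.clip(0,0,0)+0,0)+np.hypot(xy[:,0]-p[0],xy[:,1]-p[1]).clip(.045)-.06,xy.mean(0),loss='soft_l1',f_scale=.004)
ct,rad=cv2.minEnclosingCircle(xy.astype(np.float32)); print('axis',f.x,ct,rad,'z',np.median(w[:,2]))
a=f.x
g=(S<60)&(np.abs(P[...,2]-.168)<.012)&(np.abs(np.hypot(P[...,0]-a[0],P[...,1]-a[1])-.06)<.025)
q=P[g]; print('boss',len(q),q.mean(0),np.median(q[:,2]),((q.min(0)+q.max(0))/2), 'ang',np.degrees(np.arctan2(*(q.mean(0)[:2]-a)[::-1])))
# plate
g=(S<60)&(P[...,2]<.02)&(P[...,2]>.002)&(np.hypot(P[...,0]-a[0],P[...,1]-a[1])<.2)
g[:,:118]=0;print('plate',cv2.minAreaRect(P[g][:,:2].astype(np.float32)))
save(cv2.resize(im[180:300,345:445],None,fx=5,fy=5,interpolation=cv2.INTER_CUBIC),'crop1.png')
E
```

```text
block ((0.48797762393951416, -0.27215760946273804), (0.07981880009174347, 0.23917406797409058), 82.17340850830078)
xaxis [ 0.9906847  -0.13617548]
top -1 [ 0.4137 -0.2619] ztop 0.0867 topc [ 0.4141 -0.262 ] 44 mid [ 0.4138 -0.2623] w [0.015 0.018]
top 0 [ 0.488  -0.2722] ztop 0.115 topc [ 0.4881 -0.2717] 128 mid [ 0.4885 -0.273 ] w [0.029 0.029]
top 1 [ 0.5623 -0.2824] ztop 0.103 topc [ 0.5619 -0.2823] 80 mid [ 0.5618 -0.2821] w [0.022 0.022]
scene -1 [ 0.4137 -0.2619] ztop 0.0846 topc [ 0.4163 -0.2611] 36 mid [ 0.4157 -0.2614] w [0.019 0.016]
scene 0 [ 0.488  -0.2722] ztop 0.112 topc [ 0.491  -0.2714] 107 mid [ 0.4905 -0.2719] w [0.031 0.031]
scene 1 [ 0.5623 -0.2824] ztop 0.1006 topc [ 0.5651 -0.2817] 70 mid [ 0.5651 -0.2825] w [0.026 0.023]
axis [0.541457   0.19419609] (0.5418038368225098, 0.19447390735149384) 0.06715372949838638 z 0.1618624895953279
boss 209 [0.51456307 0.23956669 0.16590051] 0.16732108381225363 [0.53131998 0.19820981 0.16414311] ang 120.65781481508971
plate ((0.5413355231285095, 0.19266922771930695), (0.39565515518188477, 0.3950745761394501), 8.747032165527344)
```

View pics/crop1.png

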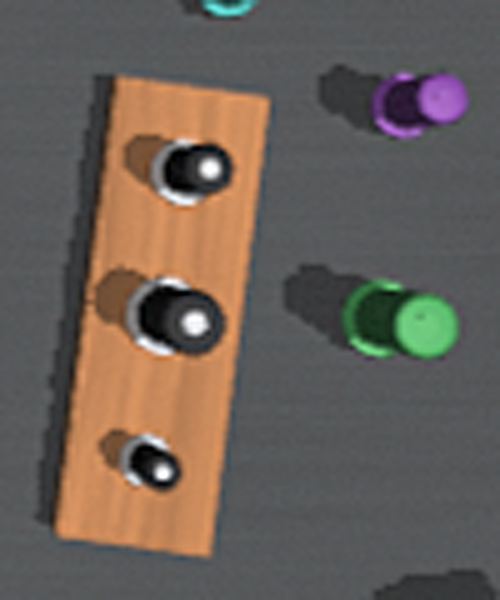

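The crop shows the black handles on the block at crop (208,168), (190,320) and (160,470). The top one is M: 0.103 m high and 22+ mm wide, against L at 0.115 in the middle and S at 0.087 at the bottom. So M is at top-view pixel (384,213). The turquoise, purple and green handles stand off the block.

```bash
python3 - <<'E'
from h import *
for n,(u,v) in dict(top=(156,233),scene=(488,182)).items():
    im,d=load(n);P=world(n,d);S=cv2.cvtColor(im,cv2.COLOR_RGB2HSV)[...,1].astype(int)
    g=np.zeros(d.shape,bool);g[v-14:v+15,u-14:u+15]=1
    b=g&(S<70)&(abs(P[...,2]-.168)<.007); q=P[b]; c,r=cv2.minEnclosingCircle(q[:,:2].astype(np.float32)); print(n,len(q),'z',np.median(q[:,2]).round(4),q.mean(0).round(4),np.round(c,4),round(r,4))
    H,S2,V=cv2.split(cv2.cvtColor(im,cv2.COLOR_RGB2HSV))
    red=((H<8)|(H>172))&(S2>150)&(abs(P[...,2]-.162)<.012)
    w=P[red];w=w[np.hypot(w[:,0]-.541,w[:,1]-.194)<.09]; a,ra=cv2.minEnclosingCircle(w[:,:2].astype(np.float32)); print('axis',np.round(a,4),ra,'hole r',np.hypot(*(np.array(c)-a)),'ang',np.degrees(np.arctan2(c[1]-a[1],c[0]-a[0])))
    if n=='top':
        pl=(S<60)&(P[...,2]<.02)&(P[...,2]>.002); pl[:,:130]=0;pl[:,270:]=0;pl[:187]=0;pl[260:]=0
        print('plate',cv2.minAreaRect(P[pl][:,:2].astype(np.float32)))
M=[.5625,-.2822]
print('to M (cm, tool axes), TCP z .14/.047',totool(M+[.14]).round(2),totool(M+[.047]).round(2))
E
```

```text
top 175 z 0.1678 [0.5143 0.2483 0.1675] [0.5141 0.2485] 0.0185
axis [0.5418 0.1945] 0.06715372949838638 hole r 0.060665782789616 ang 117.12340317835061
plate ((0.5369269847869873, 0.1954757273197174), (0.1912425309419632, 0.36842235922813416), 0.33517882227897644)
scene 156 z 0.1659 [0.5168 0.2486 0.1657] [0.5162 0.2482] 0.0189
axis [0.5468 0.1944] 0.06680161505937576 hole r 0.061940402256651664 ang 119.53253991699982
to M (cm, tool axes), TCP z .14/.047 [ 42.49 -16.01   5.34] [ 42.49 -16.    14.64]
```

```bash
python3 -m creep '[4,-1.5,0,0,0,5, 9,-3,0.5,0,0,10, 14,-5,1,0,0,15, 18,-7,1,0,0,20, 23,-9,1,0,0,25, 28,-10.5,1.5,0,0,28.7, 33,-12.5,2,0,0,28.7, 38,-14,2,0,0,28.7, 42.6,-16,2,0,0,28.7, 42.6,-16,2,0,0,28.7]' 0.65 25
python3 - <<'E'
from h import *
s=ctrl.get_state(); print(s['q'],R.from_quat(s['eef_rot']).as_matrix().round(3)); print(totool([.5635,-.282,.047]).round(2))
E
```

```text
t: 1.1
ee_pos: [0.568, -0.2758, 0.1732]
eef_rot: [0.998, -0.064, 0.0, -0.002]
contact_force: [0.2, 0.8, -0.9]
opening: 0.0572
grip_force: 0.0
[ 0.42987959  0.44147947 -0.07300731  1.60037424  0.03105625  1.1011526
 -1.3492861 ] [[ 0.992 -0.128  0.001]
 [-0.128 -0.992  0.003]
 [ 0.001 -0.003 -1.   ]]
[-0.38  0.72 12.62]
```

```bash
python3 -m creep '[0,0,0,0,0,0, 0,0,0,0,0,0]'
python3 - <<'E'
from h import *
s=ctrl.get_state(); print(s['q'],R.from_quat(s['eef_rot']).as_matrix().round(3)); print(totool([.5635,-.282,.047]).round(2))
E
```

```text
t: 1.3
ee_pos: [0.5626, -0.2837, 0.1735]
eef_rot: [0.998, -0.068, -0.001, 0.0]
contact_force: [-1.0, -1.3, 0.3]
opening: 0.0571
grip_force: 0.0
[ 0.43704096  0.43901314 -0.06608414  1.60335885  0.03285586  1.10142331
 -1.34550961] [[ 0.991 -0.137 -0.002]
 [-0.137 -0.991 -0.001]
 [-0.001  0.001 -1.   ]]
[ 0.08 -0.2  12.65]
```

```bash
python3 -m creep '[0.1,-0.2,3,0,0,0, 0.1,-0.2,6,0,0,0, 0.1,-0.2,9,0,0,0, 0.1,-0.2,11.5,0,0,0, 0.1,-0.2,12.6,0,0,0, 0.1,-0.2,12.6,0,0,0, 0.1,-0.2,12.6,0,0,0]' &&
python3 -m creep '[0,0,0,0,0,0, 0,0,0,0,0,0, 0,0,0,0,0,0, 0,0,0,0,0,0, 0,0,0,0,0,0]' 0 30
```

```text
t: 2.0
ee_pos: [0.565, -0.282, 0.049]
eef_rot: [0.998, -0.069, 0.0, 0.0]
contact_force: [-0.3, 0.2, 0.1]
opening: 0.0568
grip_force: 0.0
t: 2.5
ee_pos: [0.5653, -0.2806, 0.0483]
eef_rot: [0.998, -0.068, 0.0, 0.0]
contact_force: [-0.6, 0.4, 2.3]
opening: 0.0254
grip_force: 30.0
```

```bash
python3 -m creep '[0,0,-2,0,0,0, 0,0,-5,0,0,0, 0,0,-9,0,0,0, 0,0,-13,0,0,0, 0,0,-17,0,0,0, 0,0,-20,0,0,0, 0,0,-20,0,0,0, 0,0,-20,0,0,0]'
python3 - <<'E'
from h import *
print(ctrl.get_state()['q']); print(totool([.5153,.2484,.25]).round(2))
im,d=grab('scene');save(im[60:260,180:500].repeat(2,0).repeat(2,1),'s1.png')
E
```

```text
t: 3.3
ee_pos: [0.565, -0.2805, 0.2479]
eef_rot: [0.998, -0.068, 0.0, 0.0]
contact_force: [-0.3, 0.3, -2.7]
opening: 0.0255
grip_force: 30.0
[ 0.43124426  0.38549631 -0.06575439  1.50599171  0.02606416  1.25047094
 -1.34478526]
[-12.1  -51.73  -0.22]
```

View pics/s1.png

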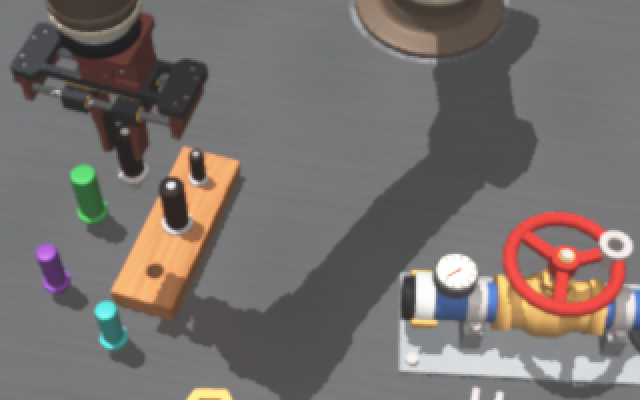

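The crop shows M lifted and upright in the fingers at (130,165), with its hole at (155,270) empty and S and L still standing.

```bash
python3 -m creep '[-0.5,-4,0,0,0,-5, -1.5,-8,0,0,0,-12, -3,-12,0,0,0,-20, -4,-16.5,0,0,0,-28, -5,-21,0,0,0,-36, -6,-25,0,0,0,-44, -7,-29.5,0,0,0,-50, -8,-34,0,0,0,-50, -9,-38.5,0,0,0,-50, -10,-43,0,0,0,-50]' && python3 -m creep '[0,0,0,0,0,0, 0,0,0,0,0,0,0,0,0,0,0,0]'
python3 - <<'E'
from h import *
s=ctrl.get_state();print(s['q']);print(totool([.5153,.2484,.25]).round(2))
E
```

```text
t: 4.35
ee_pos: [0.523, 0.1603, 0.246]
eef_rot: [0.933, 0.36, -0.002, -0.0]
contact_force: [0.6, 0.5, -0.9]
opening: 0.0249
grip_force: 30.0
t: 4.65
ee_pos: [0.5241, 0.1574, 0.2466]
eef_rot: [0.933, 0.359, -0.001, 0.0]
contact_force: [-0.4, -0.6, -2.0]
opening: 0.0254
grip_force: 30.0
[-0.03179394  0.27173317 -0.43115866  1.69031561  0.12052875  1.20829247
 -1.32768859]
[ 5.45 -7.34 -0.35]
```

```bash
python3 -m creep '[2,-3,0,0,0,0, 4,-5.5,0,0,0,0, 5.4,-7.3,0,0,0,0, 5.4,-7.3,0,0,0,0, 5.4,-7.3,0,0,0,0, 5.4,-7.3,0,0,0,0]'
python3 - <<'E'
from h import *
s=ctrl.get_state();print(s['q'],s['ee_pos'])
for n in('scene','top'):
    im,d=grab(n);P=world(n,d)
    c=(510,180) if n=='scene' else (156,233)
    x0=max(c[0]-75,0);y0=c[1]-70
    cr=cv2.resize(im[y0:y0+120,x0:x0+140],None,fx=5,fy=5,interpolation=cv2.INTER_CUBIC);save(cr,n+'2.png')
    g=(np.hypot(P[...,0]-.5153,P[...,1]-.2484)<.04)&(P[...,2]>.15)&(P[...,2]<.26)
    v,u=np.nonzero(g);print(n,x0,y0,g.sum(),u.min() if len(u) else 0,u.max() if len(u) else 0,v.min() if len(u) else 0,v.max() if len(u) else 0)
E
```

```text
t: 5.25
ee_pos: [0.516, 0.247, 0.2476]
eef_rot: [0.933, 0.359, -0.0, 0.001]
contact_force: [0.1, -0.4, -1.0]
opening: 0.0254
grip_force: 30.0
[-0.16959896  0.31988576 -0.46645691  1.63055725  0.15170538  1.22804821
 -1.50414885] [0.51601487 0.24699971 0.24755609]
scene 435 110 579 470 500 156 198
top 81 163 401 143 175 221 247
```

View pics/scene2.png

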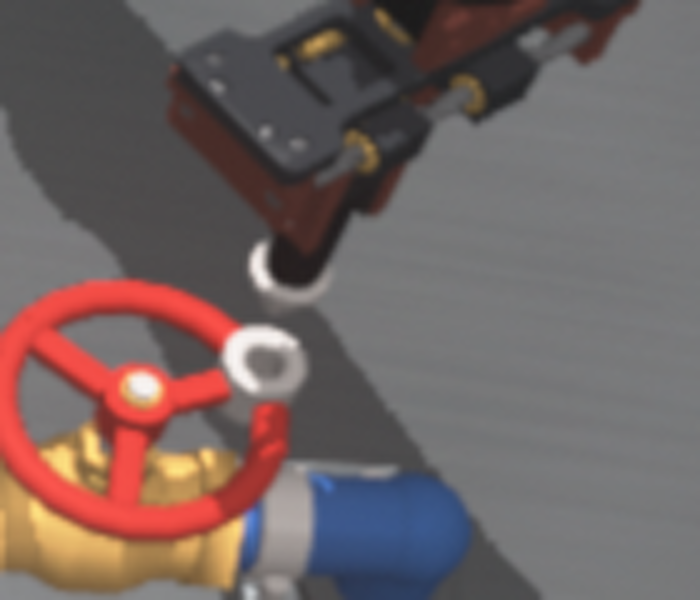

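The crop shows M's collar at crop (290,270), i.e. image (493,164), above and just behind the boss hole at crop (265,362). I'll fit the collar silhouette to get the remaining offset.

```bash
cat > fit.py <<'E'
from h import *
def proj(n,X):
    m=cams.camera_model(n);E=np.linalg.inv(np.array(m['extrinsics']));q=X@E[:3,:3].T+E[:3,3]
    return np.c_[m['fx']*q[:,0]/q[:,2]+m['cx'],m['fy']*q[:,1]/q[:,2]+m['cy']]
t=np.linspace(0,2*np.pi,48,endpoint=False)
def cyl(n,x,y,z0,z1,r,K=8,u0=0,v0=0):
    X=np.vstack([np.c_[x+r*np.cos(t),y+r*np.sin(t),np.full(48,z)] for z in(z0,z1)])
    return cv2.convexHull(((proj(n,X)-[u0,v0]+.5)*K-.5).round().astype(np.int32))
def fit(n,im,c0,parts,box,K=8):
    u0,u1,v0,v1=box;hs=cv2.cvtColor(im,cv2.COLOR_RGB2HSV)[v0:v1,u0:u1].astype(int)
    m=((hs[...,1]<60)&(hs[...,2]>135)).astype(np.uint8);m=cv2.resize(m,None,fx=K,fy=K,interpolation=cv2.INTER_NEAREST)
    best=(-1,)
    for x in np.arange(-.01,.0101,.0005):
        for y in np.arange(-.01,.0101,.0005):
            r=np.zeros_like(m)
            for z0,z1,rad,val in parts: cv2.fillConvexPoly(r,cyl(n,c0[0]+x,c0[1]+y,z0,z1,rad,K,u0,v0),val)
            i=(r&m).sum()/(r|m).sum()
            if i>best[0]: best=(i,c0[0]+x,c0[1]+y)
    return np.round(best,4)
E
python3 - <<'E'
from fit import *
im,d=load('scene');z=ctrl.get_state()['ee_pos'][2]-.0418
print('collar',fit('scene',im,(.516,.247),[(z+.024,z+.030,.017,1),(z+.030,z+.05,.013,0)],(481,505,152,172)))
print('boss',fit('scene',im,(.516,.248),[(.168,.168,.018,1),(.168,.168,.009,0)],(477,500,173,192)))
print(z,totool([.516,.247,.2]))
E
```

```text
Traceback (most recent call last):
  File "fit.py", line 16, in fit
    for z0,z1,rad,val in parts: cv2.fillConvexPoly(r,cyl(n,c0[0]+x,c0[1]+y,z0,z1,rad,K,u0,v0),val)
                                                     ~~~^^^^^^^^^^^^^^^^^^^^^^^^^^^^^^^^^^^^^
  File "fit.py", line 8, in cyl
    return cv2.convexHull(((proj(n,X)-[u0,v0]+.5)*K-.5).round().astype(np.int32))
                            ~~~~^^^^^
  File "fit.py", line 3, in proj
    m=cams.camera_model(n);E=np.linalg.inv(np.array(m['extrinsics']));q=X@E[:3,:3].T+E[:3,3]
ValueError: time passes only in moves, steps and waits
```

```bash
sed -i "s/^def proj.*/MM={k:cams.camera_model(k) for k in('scene','top')}\ndef proj(n,X):/; s/m=cams.camera_model(n);E=np.linalg/m=MM[n];E=np.linalg/" fit.py
python3 - <<'E'
from fit import *
im,d=load('scene');z=ctrl.get_state()['ee_pos'][2]-.0418
print('collar',fit('scene',im,(.516,.247),[(z+.024,z+.030,.017,1),(z+.030,z+.05,.013,0)],(481,505,152,172)))
print('boss',fit('scene',im,(.516,.248),[(.168,.168,.018,1),(.168,.168,.009,0)],(477,500,173,192)))
print(z,R.from_quat(ctrl.get_state()['eef_rot']).as_matrix().round(3))
E
```

```text
collar [0.6635 0.5145 0.2435]
boss [0.7859 0.5185 0.2485]
0.2060265113810532 [[ 0.743  0.67   0.   ]
 [ 0.67  -0.743 -0.001]
 [-0.     0.001 -1.   ]]
```

```bash
python3 -m creep '[0.5,-0.1,1,0,0,0, 0.5,-0.1,2,0,0,0, 0.5,-0.1,3,0,0,0, 0.5,-0.1,3.6,0,0,0, 0.5,-0.1,4,0,0,0, 0.5,-0.1,4.3,0,0,0, 0.5,-0.1,4.3,0,0,0]'
python3 - <<'E'
from fit import *
im,d=grab('scene');z=ctrl.get_state()['ee_pos'][2]-.0423
print('collar',fit('scene',im,(.516,.247),[(z+.024,z+.030,.017,1),(z+.030,z+.05,.013,0)],(475,508,160,190)))
print(ctrl.get_state()['torque'])
save(cv2.resize(im[130:230,430:550],None,fx=5,fy=5,interpolation=cv2.INTER_CUBIC),'s3.png')
E
```

```text
t: 6.05
ee_pos: [0.5182, 0.2534, 0.2046]
eef_rot: [0.933, 0.36, -0.0, 0.0]
contact_force: [0.3, -0.1, -1.6]
opening: 0.0255
grip_force: 30.0
collar [0.3329 0.5175 0.2495]
[-0.00708314 -0.01232246  0.01195103]
```

View pics/s3.png

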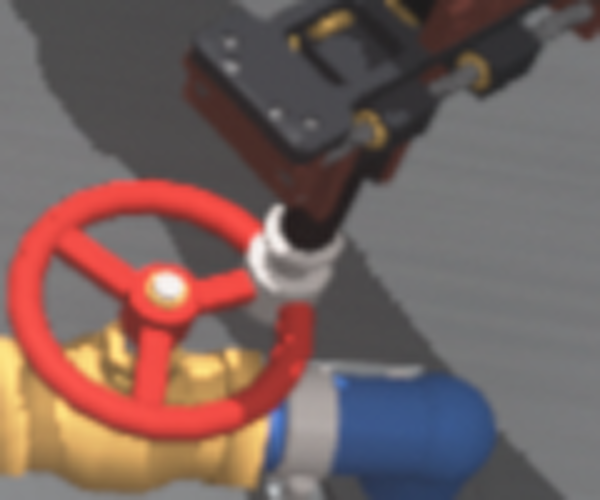

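The crop shows the collar at (303,240) centred over the boss at (285,275). The foot is already about 5 mm below the mouth with no contact force, so it has entered the hole.

```bash
python3 -m creep '[0,0,0.4,0,0,0, 0,0,0.8,0,0,0, 0,0,1.2,0,0,0, 0,0,1.5,0,0,0, 0,0,1.8,0,0,0, 0,0,1.8,0,0,0, 0,0,1.8,0,0,0]'
```

```text
t: 6.8
ee_pos: [0.5184, 0.2535, 0.1869]
eef_rot: [0.933, 0.36, -0.0, 0.0]
contact_force: [1.2, 0.8, -1.6]
opening: 0.0256
grip_force: 30.0
```

```bash
python3 -m creep '[0,0,0.2,0,0,0, 0,0,0.3,0,0,0, 0,0,0.3,0,0,0]'
```

```text
t: 7.1
ee_pos: [0.519, 0.2539, 0.1862]
eef_rot: [0.933, 0.36, 0.001, 0.0]
contact_force: [-3.8, -3.3, 13.2]
opening: 0.0257
grip_force: 30.0
```

```bash
cat > arc.py <<'E'
# prints rows: arc in tool axes from tool angle b0 (deg), total deg, n rows, z offset(cm), pre-shift
import sys,numpy as np
b0,tot,n=map(float,sys.argv[1:4]); dz=float(sys.argv[4]) if len(sys.argv)>4 else 0; px,py=map(float,sys.argv[5:7]) if len(sys.argv)>6 else (0,0)
k=np.arange(1,int(n)+1); b=np.radians(b0+tot*k/n); a=np.radians(b0)
print(', '.join('%.2f,%.2f,%g,0,0,0'%(6*(np.cos(x)-np.cos(a))+px,6*(np.sin(x)-np.sin(a))+py,dz) for x in b))
E
python3 arc.py -76 100 10 -0.2
```

```text
0.99,0.34,-0.2,0,0,0, 1.90,0.85,-0.2,0,0,0, 2.72,1.51,-0.2,0,0,0, 3.40,2.30,-0.2,0,0,0, 3.94,3.19,-0.2,0,0,0, 4.32,4.17,-0.2,0,0,0, 4.52,5.19,-0.2,0,0,0, 4.53,6.24,-0.2,0,0,0, 4.37,7.27,-0.2,0,0,0, 4.03,8.26,-0.2,0,0,0
```

```bash
python3 -m creep '[0.99,0.34,-0.2,0,0,0, 1.90,0.85,-0.2,0,0,0, 2.72,1.51,-0.2,0,0,0, 3.40,2.30,-0.2,0,0,0, 3.94,3.19,-0.2,0,0,0, 3.94,3.19,-0.2,0,0,0]'; python3 arc.py -26 50 5
python3 - <<'E'
from h import *
s=ctrl.get_state();print(R.from_quat(s['eef_rot']).inv().apply(s['contact_force']).round(1))
im,d=grab('top');P=world('top',d);S=cv2.cvtColor(im,cv2.COLOR_RGB2HSV)
H,S,V=cv2.split(S)
red=((H<8)|(H>172))&(S>150)&(abs(P[...,2]-.162)<.012);w=P[red];w=w[np.hypot(w[:,0]-.541,w[:,1]-.194)<.09];save(cv2.resize(im[170:270,110:270],None,fx=4,fy=4),'t3.png')
E
```

```text
t: 7.7
ee_pos: [0.5695, 0.2582, 0.1867]
eef_rot: [0.933, 0.36, 0.001, -0.001]
contact_force: [-0.6, 3.7, 4.1]
opening: 0.0259
grip_force: 30.0
0.37,0.98,0,0,0,0, 0.57,2.00,0,0,0,0, 0.59,3.05,0,0,0,0, 0.43,4.08,0,0,0,0, 0.09,5.07,0,0,0,0
[ 2.1 -3.2 -4.1]
```

View pics/t3.png

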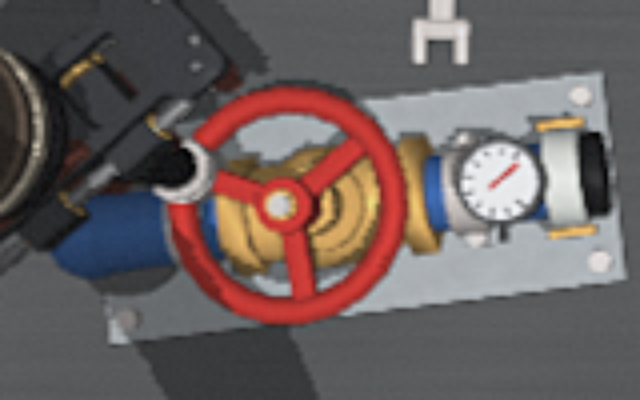

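The crop shows the wheel has turned clockwise with the handle: boss at (183,172), hub at (283,205).

```bash
python3 -m creep '[0.37,0.98,0,0,0,0, 0.57,2.00,0,0,0,0, 0.59,3.05,0,0,0,0, 0.43,4.08,0,0,0,0, 0.09,5.07,0,0,0,0, 0.09,5.07,0,0,0,0]'; python3 arc.py 24 30 6;  python3 arc.py 54 90 6
```

```text
t: 8.35
ee_pos: [0.6043, 0.2189, 0.1863]
eef_rot: [0.933, 0.359, 0.001, -0.0]
contact_force: [-0.3, 3.0, 0.3]
opening: 0.0257
grip_force: 29.9
-0.23,0.47,0,0,0,0, -0.51,0.91,0,0,0,0, -0.82,1.34,0,0,0,0, -1.17,1.73,0,0,0,0, -1.54,2.09,0,0,0,0, -1.95,2.41,0,0,0,0
-1.38,0.75,0,0,0,0, -2.90,1.11,0,0,0,0, -4.47,1.07,0,0,0,0, -5.97,0.63,0,0,0,0, -7.30,-0.19,0,0,0,0, -8.38,-1.33,0,0,0,0
```

```bash
python3 -m creep '[-0.23,0.47,0,0,0,0, -0.51,0.91,0,0,0,0, -0.82,1.34,0,0,0,0, -1.17,1.73,0,0,0,0, -1.54,2.09,0,0,0,0, -1.95,2.41,0,0,0,0, -1.95,2.41,0,0,0,0]'
cat > circ.py <<'E'
import sys,json,numpy as np
from scipy.optimize import least_squares
p=np.array(json.loads(sys.argv[1]));f=least_squares(lambda c:np.hypot(p[:,0]-c[0],p[:,1]-c[1])-.06,[.547,.2]);print(f.x.round(4),(f.fun*1000).round(1),np.degrees(np.arctan2(p[:,1]-f.x[1],p[:,0]-f.x[0])).round(1))
E
python3 circ.py "[[.519,.2539],[.5695,.2582],[.6043,.2189]]"
```

```text
t: 9.05
ee_pos: [0.6025, 0.1948, 0.1871]
eef_rot: [0.932, 0.362, 0.0, -0.004]
contact_force: [-7.8, 12.9, 6.2]
opening: 0.0265
grip_force: 30.7Traceback (most recent call last):
  File "circ.py", line 3, in <module>
    p=np.array(json.loads(sys.argv[1]));f=least_squares(lambda c:np.hypot(p[:,0]-c[0],p[:,1]-c[1])-.06,[.547,.2]);print(f.x.round(4),(f.fun*1000).round(1),np.degrees(np.arctan2(p[:,1]-f.x[1],p[:,0]-f.x[0])).round(1))
               ~~~~~~~~~~^^^^^^^^^^^^^
    return _default_decoder.decode(s)
           ~~~~~~~~~~~~~~~~~~~~~~~^^^
    obj, end = self.raw_decode(s, idx=_w(s, 0).end())
               ~~~~~~~~~~~~~~~^^^^^^^^^^^^^^^^^^^^^^^
    raise JSONDecodeError("Expecting value", s, err.value) from None
json.decoder.JSONDecodeError: Expecting value: line 1 column 3 (char 2)
```

```bash
python3 circ.py "[[0.519,0.2539],[0.5695,0.2582],[0.6043,0.2189],[0.6025,0.1948]]"
python3 - <<'E'
from h import *
im,d=grab('top');save(cv2.resize(im[170:270,110:270],None,fx=4,fy=4),'t4.png')
E
```

```text
[0.5454 0.2021] [-1.8  1.1  1.2 -2.5] [117.   66.8  15.9  -7.3]
```

View pics/t4.png

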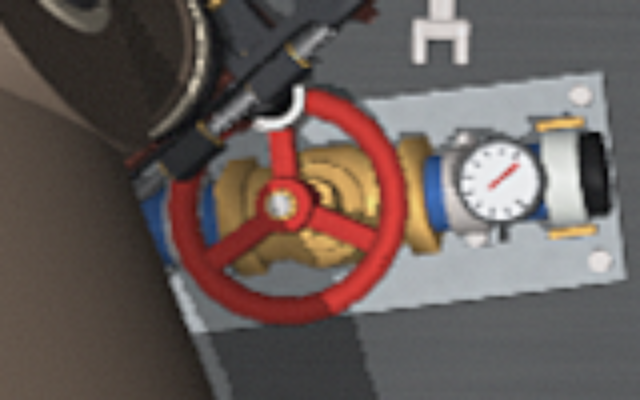

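The crop shows the boss spoke pointing up at (280,105) from the hub at (283,205). That is close to the plate's x axis given by the bolts at (583,97) and (600,262), so the wheel is probably at the stop. I'll measure the spoke angle accurately.

```bash
cat > wang.py <<'E'
from h import *
def wheel(im,P,a=(.5418,.1945)):
    H,S,V=cv2.split(cv2.cvtColor(im,cv2.COLOR_RGB2HSV))
    red=((H<8)|(H>172))&(S>140)&(abs(P[...,2]-.162)<.02); q=P[red][:,:2]-a; r=np.hypot(*q.T); q=q[(r>.022)&(r<.047)]
    return np.degrees(np.angle(np.exp(3j*np.arctan2(q[:,1],q[:,0])).mean()))/3, len(q)
if __name__=='__main__':
    for n in('top','scene'):
        im,d=grab(n); print(n,'angle mod 120: %.1f (%d)'%wheel(im,world(n,d),(.5418,.1945) if n=='top' else (.5460,.1944)))
    s=ctrl.get_state();print(s['ee_pos'].round(4),R.from_quat(s['eef_rot']).inv().apply(s['contact_force']).round(1),s['t'])
E
python3 wang.py
```

```text
top angle mod 120: 7.3 (187)
scene angle mod 120: nan (0)
[0.6027 0.1949 0.1871] [  2.4 -14.3  -7.5] 9.2wang.py:5: RuntimeWarning: Mean of empty slice.
  return np.degrees(np.angle(np.exp(3j*np.arctan2(q[:,1],q[:,0])).mean()))/3, len(q)
  ret = ret.dtype.type(ret / rcount)
```

```bash
python3 -m creep '[-0.2,0.22,0,0,0,0,-0.2,0.22,0,0,0,0,-0.2,0.22,0,0,0,0]' | sed -n 2,4p; python3 wang.py 2>/dev/null; python3 -m creep '[0.2,-0.22,0,0,0,0, 0.4,-0.4,0,0,0,0, 0.55,-0.6,0,0,0,0, 0.55,-0.6,0,0,0,0, 0.55,-0.6,0,0,0,0]'; python3 wang.py 2>/dev/null
```

```text
ee_pos: [0.6022, 0.1928, 0.1872]
eef_rot: [0.932, 0.363, 0.0, -0.004]
contact_force: [-9.2, 13.6, 8.1]
top angle mod 120: 7.4 (186)
scene angle mod 120: nan (0)
[0.6022 0.1929 0.1872] [  3.3 -15.9  -7.4] 9.6
t: 10.1
ee_pos: [0.6041, 0.1966, 0.1871]
eef_rot: [0.932, 0.361, 0.0, -0.001]
contact_force: [-4.9, 5.5, 8.3]
opening: 0.0265
grip_force: 29.9
top angle mod 120: 7.4 (189)
scene angle mod 120: nan (0)
[0.6041 0.1966 0.1871] [ 1.9 -8.6 -8. ] 10.2
```

```bash
python3 -m creep '[0.3,-0.25,0,0,0,0, 0.5,-0.45,0,0,0,0, 0.5,-0.45,0,0,0,0, 0.5,-0.45,0,0,0,0]'; python3 wang.py 2>/dev/null
python3 - <<'E'
from h import *
im,d=load('scene');save(cv2.resize(im[90:230,400:560],None,fx=5,fy=5,interpolation=cv2.INTER_CUBIC)[:600],'s5.png')
E
```

```text
t: 10.6
ee_pos: [0.6056, 0.2009, 0.1864]
eef_rot: [0.933, 0.36, -0.0, -0.0]
contact_force: [-2.1, 2.8, 5.9]
opening: 0.0263
grip_force: 29.6
top angle mod 120: 7.5 (191)
scene angle mod 120: nan (0)
[0.6056 0.2008 0.1864] [-0.5 -2.8 -6.8] 10.7
```

View pics/s5.png

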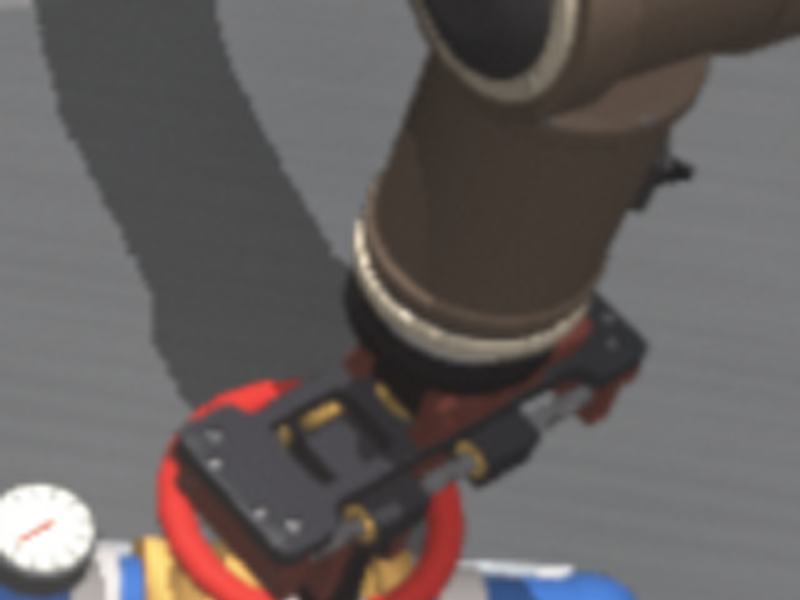

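The handle is hidden here: the gripper at (300,470) covers the boss. The wheel hasn't moved from its stop at 7.4°. The handle may have tilted in the pads, so I'll release it here to settle upright and home, then re-centre and grip again.

```bash
python3 -m creep '[0,0,0,0,0,0, -0.1,-0.2,0,0,0,0, -0.1,-0.3,0,0,0,0, -0.1,-0.3,0,0,0,0, -0.1,-0.3,0,0,0,0]' 0.6 30;  python3 wang.py 2>/dev/null
python3 - <<'E'
from h import *
P=world('top',load('top')[1])
for n in('top','scene'):
    im,d=load(n);P=world(n,d);g=(np.hypot(P[...,0]-.603,P[...,1]-.202)<.04);q=P[g];print(n,len(q),np.histogram(q[:,2],[.1,.16,.17,.18,.2,.22,.245,.26,.3,.5])[0])
E
```

```text
t: 11.2
ee_pos: [0.6034, 0.2015, 0.1858]
eef_rot: [0.933, 0.36, -0.0, 0.0]
contact_force: [0.2, -0.9, -0.3]
opening: 0.0527
grip_force: 0.0
top angle mod 120: 7.4 (186)
scene angle mod 120: nan (0)
[0.6035 0.2016 0.1858] [ 0.3 -0.5  0.8] 11.3
top 4540 [ 80 134  52  27  35  77   3   9 540]
scene 6075 [ 162  122   54   50   69   92   30   29 1612]
```

```bash
python3 -m creep '[0,0,0,0,0,0, 0,0,0,0,0,0, 0,0,0,0,0,0, 0,0,0,0,0,0]' 0 50;  python3 wang.py 2>/dev/null; python3 arc.py 35 -90 9
```

```text
t: 11.7
ee_pos: [0.6032, 0.2021, 0.1859]
eef_rot: [0.933, 0.36, -0.0, -0.0]
contact_force: [-1.1, 2.1, -1.2]
opening: 0.0254
grip_force: 49.7
top angle mod 120: 7.5 (187)
scene angle mod 120: nan (0)
[0.6032 0.2022 0.1859] [ 1.  -1.7 -0.1] 11.8
0.52,-0.91,0,0,0,0, 0.88,-1.89,0,0,0,0, 1.06,-2.92,0,0,0,0, 1.06,-3.96,0,0,0,0, 0.88,-4.99,0,0,0,0, 0.52,-5.98,0,0,0,0, 0.00,-6.88,0,0,0,0, -0.67,-7.68,0,0,0,0, -1.47,-8.36,0,0,0,0
```

```bash
python3 -m creep '[0.52,-0.91,0,0,0,0, 0.88,-1.89,0,0,0,0, 1.06,-2.92,0,0,0,0, 1.06,-3.96,0,0,0,0, 0.88,-4.99,0,0,0,0, 0.52,-5.98,0,0,0,0, 0.00,-6.88,0,0,0,0, -0.67,-7.68,0,0,0,0, -1.47,-8.36,0,0,0,0, -1.47,-8.36,0,0,0,0]'; python3 wang.py 2>/dev/null
python3 - <<'E'
from h import *
p=ctrl.get_state()['ee_pos'][:2]-[.5437,.1944];print(np.hypot(*p),np.degrees(np.arctan2(p[1],p[0])))
E
python3 arc.py -55 -90 9; python3 arc.py -145 -90 9
```

```text
t: 12.8
ee_pos: [0.536, 0.2551, 0.1865]
eef_rot: [0.933, 0.361, 0.001, -0.0]
contact_force: [0.8, 2.1, -1.3]
opening: 0.0253
grip_force: 49.9
top angle mod 120: -24.7 (192)
scene angle mod 120: -24.4 (188)
[0.5363 0.2549 0.1863] [ 1.2 -2.   0.8] 12.9
0.060960346956683044 96.93409209729593
-0.91,-0.52,0,0,0,0, -1.89,-0.88,0,0,0,0, -2.92,-1.06,0,0,0,0, -3.96,-1.06,0,0,0,0, -4.99,-0.88,0,0,0,0, -5.98,-0.52,0,0,0,0, -6.88,0.00,0,0,0,0, -7.68,0.67,0,0,0,0, -8.36,1.47,0,0,0,0
-0.52,0.91,0,0,0,0, -0.88,1.89,0,0,0,0, -1.06,2.92,0,0,0,0, -1.06,3.96,0,0,0,0, -0.88,4.99,0,0,0,0, -0.52,5.98,0,0,0,0, 0.00,6.88,0,0,0,0, 0.67,7.68,0,0,0,0, 1.47,8.36,0,0,0,0
```

```bash
python3 -m creep '[-0.91,-0.52,0,0,0,0, -1.89,-0.88,0,0,0,0, -2.92,-1.06,0,0,0,0, -3.96,-1.06,0,0,0,0, -4.99,-0.88,0,0,0,0, -5.98,-0.52,0,0,0,0, -6.88,0.00,0,0,0,0, -7.68,0.67,0,0,0,0, -8.36,1.47,0,0,0,0, -8.36,1.47,0,0,0,0]'; python3 wang.py 2>/dev/null;
python3 -m creep '[-0.52,0.91,0,0,0,0, -0.88,1.89,0,0,0,0, -1.06,2.92,0,0,0,0, -1.06,3.96,0,0,0,0, -0.88,4.99,0,0,0,0, -0.52,5.98,0,0,0,0, 0.00,6.88,0,0,0,0, 0.67,7.68,0,0,0,0, 1.47,8.36,0,0,0,0, 1.47,8.36,0,0,0,0]'; python3 wang.py 2>/dev/null
```

```text
t: 13.9
ee_pos: [0.4837, 0.1865, 0.1858]
eef_rot: [0.933, 0.36, -0.001, -0.0]
contact_force: [-2.8, 1.3, -0.6]
opening: 0.0252
grip_force: 50.0
top angle mod 120: -51.3 (144)
scene angle mod 120: -50.5 (185)
[0.4838 0.1867 0.1857] [-1.6 -1.9 -0.1] 14.0
t: 15.0
ee_pos: [0.5517, 0.1365, 0.1858]
eef_rot: [0.933, 0.361, -0.0, -0.001]
contact_force: [-1.8, 3.2, 2.1]
opening: 0.0254
grip_force: 50.0
top angle mod 120: nan (0)
scene angle mod 120: 38.3 (168)
[0.5514 0.136  0.1859] [ 2.1 -3.8 -1.2] 15.1
```

```bash
python3 -m creep '[0.91,0.52,0,0,0,0, 1.89,0.88,0,0,0,0, 2.92,1.06,0,0,0,0, 3.96,1.06,0,0,0,0, 4.99,0.88,0,0,0,0, 5.98,0.52,0,0,0,0, 6.88,0.00,0,0,0,0, 7.68,-0.67,0,0,0,0, 8.36,-1.47,0,0,0,0, 8.36,-1.47,0,0,0,0]'; python3 wang.py 2>/dev/null
python3 -m creep '[0.52,-0.91,0,0,0,0, 0.88,-1.89,0,0,0,0, 1.06,-2.92,0,0,0,0, 1.06,-3.96,0,0,0,0, 0.88,-4.99,0,0,0,0, 0.52,-5.98,0,0,0,0, 0.00,-6.88,0,0,0,0, -0.67,-7.68,0,0,0,0, -1.47,-8.36,0,0,0,0, -1.47,-8.36,0,0,0,0]'; python3 wang.py 2>/dev/null
```

```text
t: 16.1
ee_pos: [0.6028, 0.2008, 0.1858]
eef_rot: [0.933, 0.36, -0.001, 0.001]
contact_force: [-4.3, -2.0, 3.5]
opening: 0.0251
grip_force: 50.0
top angle mod 120: 2.0 (185)
scene angle mod 120: nan (0)
[0.6029 0.2008 0.1858] [-4.2 -2.2 -2.9] 16.2
t: 17.2
ee_pos: [0.5371, 0.2549, 0.1867]
eef_rot: [0.933, 0.36, 0.002, -0.001]
contact_force: [0.6, 3.8, -1.3]
opening: 0.025
grip_force: 50.0
top angle mod 120: -26.6 (192)
scene angle mod 120: -26.4 (193)
[0.5373 0.2549 0.1866] [ 3.2 -2.9 -1.8] 17.3
```

```bash
python3 -m creep '[-0.91,-0.52,0,0,0,0, -1.89,-0.88,0,0,0,0, -2.92,-1.06,0,0,0,0, -3.96,-1.06,0,0,0,0, -4.99,-0.88,0,0,0,0, -5.98,-0.52,0,0,0,0, -6.88,0.00,0,0,0,0, -7.68,0.67,0,0,0,0, -8.36,1.47,0,0,0,0, -8.36,1.47,0,0,0,0]'; python3 wang.py 2>/dev/null;
python3 -m creep '[-0.52,0.91,0,0,0,0, -0.88,1.89,0,0,0,0, -1.06,2.92,0,0,0,0, -1.06,3.96,0,0,0,0, -0.88,4.99,0,0,0,0, -0.52,5.98,0,0,0,0, 0.00,6.88,0,0,0,0, 0.67,7.68,0,0,0,0, 1.47,8.36,0,0,0,0, 1.47,8.36,0,0,0,0]'; python3 wang.py 2>/dev/null
```

```text
t: 18.3
ee_pos: [0.4833, 0.1858, 0.1857]
eef_rot: [0.933, 0.359, -0.001, -0.0]
contact_force: [-4.5, 1.0, 2.5]
opening: 0.025
grip_force: 50.0
top angle mod 120: -50.4 (150)
scene angle mod 120: -49.9 (192)
[0.4835 0.186  0.1857] [-3.1 -4.7 -3.2] 18.4
t: 19.4
ee_pos: [0.552, 0.1364, 0.1858]
eef_rot: [0.933, 0.36, 0.0, -0.001]
contact_force: [-2.5, 4.8, 3.0]
opening: 0.025
grip_force: 50.0
top angle mod 120: nan (0)
scene angle mod 120: 38.8 (168)
[0.5517 0.136  0.1859] [ 1.6 -4.7 -1.9] 19.5
```

```bash
python3 -m creep '[0.91,0.52,0,0,0,0, 1.89,0.88,0,0,0,0, 2.92,1.06,0,0,0,0, 3.96,1.06,0,0,0,0, 4.99,0.88,0,0,0,0, 5.98,0.52,0,0,0,0, 6.88,0.00,0,0,0,0, 7.68,-0.67,0,0,0,0, 8.36,-1.47,0,0,0,0, 8.64,-1.91,0,0,0,0]'; python3 -m creep '[0,0,0,0,0,0,0,0,0,0,0,0]' >/dev/null; python3 wang.py 2>/dev/null
```

```text
t: 20.5
ee_pos: [0.6026, 0.2043, 0.1858]
eef_rot: [0.933, 0.36, -0.001, 0.002]
contact_force: [-2.5, -5.5, 6.0]
opening: 0.0251
grip_force: 50.0
top angle mod 120: 4.7 (181)
scene angle mod 120: nan (0)
[0.6025 0.2049 0.1858] [-4.2 -0.1 -4.9] 20.8
```

```bash
python3 -m creep '[0.1,-0.1,0,0,0,0, 0.2,-0.22,0,0,0,0, 0.2,-0.22,0,0,0,0, 0.2,-0.22,0,0,0,0]' | sed -n 2,4p; python3 wang.py 2>/dev/null; python3 -m creep '[0,0,0,0,0,0,0,0,0,0,0,0,0,0,0,0,0,0,0,0,0,0,0,0]' 0.6 | tail -2; python3 wang.py 2>/dev/null; python3 -c "
from h import *
print(totool([.6032,.2021,.1859]))"
```

```text
ee_pos: [0.6026, 0.2066, 0.1858]
eef_rot: [0.933, 0.359, -0.001, 0.002]
contact_force: [-5.5, -6.3, 7.1]
top angle mod 120: 6.1 (187)
scene angle mod 120: nan (0)
[0.6026 0.2066 0.1858] [-7.2  1.6 -7.1] 21.3
opening: 0.0509
grip_force: 0.0
top angle mod 120: 5.9 (185)
scene angle mod 120: nan (0)
[0.6026 0.21   0.1858] [ 1.1  0.8 -0.4] 21.8
[-0.48997591  0.6256145  -0.01082168]
```

```bash
python3 -m creep '[-0.3,0.4,0,0,0,0, -0.6,0.7,0,0,0,0, -0.6,0.7,0,0,0,0, -0.6,0.7,0,0,0,0]' >/dev/null; python3 -m creep '[0,0,0,0,0,0,0,0,0,0,0,0,0,0,0,0,0,0,0,0,0,0,0,0,0,0,0,0,0,0,0,0,0,0,0,0]' 0 40; python3 wang.py 2>/dev/null
python3 - <<'E'
from h import *
im,d=load('scene');P=world('scene',d)
for h in([.4137,-.2619],[.488,-.2722]):
    g=P[np.hypot(P[...,0]-h[0],P[...,1]-h[1])<.022];g=g[g[:,2]>.045];zt=np.percentile(g[:,2],97);print(zt.round(4),g[g[:,2]>zt-.006].mean(0)[:2].round(4))
E
```

```text
t: 22.8
ee_pos: [0.6027, 0.2008, 0.1859]
eef_rot: [0.933, 0.36, -0.0, -0.0]
contact_force: [0.0, -0.8, -0.0]
opening: 0.0255
grip_force: 39.7
top angle mod 120: 5.9 (183)
scene angle mod 120: nan (0)
[0.6028 0.2007 0.1859] [-0.4 -0.3  1.2] 22.9
0.0846 [ 0.4164 -0.261 ]
0.1126 [ 0.4914 -0.2718]
```

```bash
python3 -c "
from rig import ctrl
print(ctrl.sign_off())"
```

```text
the job is handed in; nothing more can be done
None
```

The job is handed in, with no verdict returned: handle_m is home in the wheel's hole, the valve was closed to its stop and backed off two turns (about 1.5° short by camera, tolerance about 10°), and I finished still gripping it at 40 N, with the small and large handles unmoved and the tin, spanner and nut not touched.

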